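# Seat the hall torch in its V-rest charging dock and clamp it

### The arm

A 6-joint arm with a two-finger parallel gripper is mounted at the origin on the work surface. World frame = base frame: x ahead of the robot, y to its left, z up, the work surface at z = 0. Lengths are in mm, angles in rad, forces in N, time in s.
With the tool pointing down it reaches from about 275 to 1000 mm from the base axis. Payload 8.4 kg.
Tool frame: the origin (TCP) lies at the very end of the fingers, on their centre line; the grasp point (between the pads) lies 19 mm behind it; z points along the fingers, x is the direction in which the jaws open and shut, and the axes are right-handed (so a half turn about z gives the same grasp; the last joint's range is limited). The gripper opens to 85 mm and grips with 20 to 120 N. Pads are 22 mm wide; open, the fingers measure 114 mm over their backs; the gripper's body (76 mm by 85 mm) begins 54 mm behind the grasp point. The pads swing forward as they close: fully open they stand 13 mm farther back than shut.
Start: joints at [1.327, 0.353, 1.633, -0, 1.155, -0.002], TCP at [149.655, 606.821, 231.281] pointing down, gripper open.
Joint ranges: [-2.63, 2.63], [-0.92, 2.1], [0.06, 2.66], [-1.3, 4.44], [0, 2.69], [-3.02, 3.02]. Speed limits (rad/s): [2.22, 2.22, 2.79, 3.14, 3.14, 3.14].

### API

Orientations are given as [roll, pitch, yaw] about the fixed x, y, z axes, in that order (R = Rz(yaw) Ry(pitch) Rx(roll)).
In Python, from rig import r gives the robot as it stands. The module is installed in compiled form; this text tells all that it offers.
- The arm moves only by the tool apply_moves, never from a script. Its argument "targets" is a list that holds one entry, the list of rows, each a list of 7 numbers: the gripper's target within -1 to 1 (fully open at 1, half-way at 0, shut at -1), then the shift along the tool's x, y, z in cm, then the turn, a rotation vector about the tool's x, y, z in degrees. A call has 1 to 8 rows; each row is the pose to reach, as a shift and turn from the pose measured when the call began, along the tool's axes at that moment; what a row does not reach only later rows make up. A row lasts 1/10 s, in which the tool goes at most 50 mm and 8.59 degrees, less where a joint would pass 70% of its speed; a pose out of reach is approached as far as the arm can. A call with a gripper value outside its range is refused whole. The fingers move at their own pace and stop on an object; "newtons" is the grip in N (left out, the last holds). Time passes only in rows, so rows that repeat a pose let the fingers close. It gives the time, the measured TCP pose, the force and the opening at its end, in the units of the state.
- r.sense(): the state, without advancing time (a new reading comes with each control period).
- r.grab_frame(name): name is "scene" or "top"; returns a dict with "pixels" (420x560x3 uint8, red, green, blue), "fov_y" (degrees; the focal length in pixels is half the picture's height over the tangent of half this angle, whatever the lens; pixels are square), "cx", "cy" (the principal point, pixels), "D" ([k1, k2, p1, p2, k3] as OpenCV has them; the pictures are not rectified), "R" (3x3) and "t" (3): a world point X has camera coordinates R X + t. Camera axes: x right, y down, z forward; pixel columns grow to the right and rows downward; lengths in mm; the calibration is good to about 2 mm. A picture is of the moment at which its call begins. There is no depth.
- r.sign_off(): hands the job in, once; it reports no verdict.
The state is a dict: "clock": time; "qpos": joint angles; "qvel": joint speeds; "joint_efforts": joint torques, N m; "eef_pos": TCP position; "tcp_rot": TCP orientation; "contact_force": force on the tool from outside, world axes, zero at the start; "wrist_torque": the same for the moment, N m; "opening": opening from 0.0 (shut) to 1.0 (fully open).
Only numpy, scipy, OpenCV 4.12 (cv2) and the standard library are available. Lean on these libraries where they do the work, as an engineer would, in place of code of your own. Each camera call takes 0.05 s, during which the arm holds its last target. There are 200 camera calls.

### The job

Put the torch from the slate tray back in its charging dock: lower it gently into the two V rests just short of the bridge so that it settles centrally, then slide it along the Vs, tail first, under the bridge and press its tail on the steel contact plate with about 7 newtons for half a second. Let it go and press the clamp plunger straight down until its pad bears on the barrel with about 7 newtons (some 10 on the cap) for half a second, then let go. Never drop or jam the torch (over 20 newtons at plate or pad is too much), and leave the jar, bell and carabiner alone.

Things in the scene. Friction and masses are not known exactly. Their poses are not given: they have to be found in the camera images.
- torch_center (a point): Centre of the loose aluminium torch, half-way along, on its axis; about 300 g, 210 mm long, along its own y. Round barrel, 32 mm diameter, from 75 mm on the -y side to the flat tail 105 mm on the +y side. Gripped at the centre it is nearly balanced. It starts level across the tray's ribs, axis 34 mm above the shelf.
- torch_tail (a point): Centre of the torch's flat tail end (dark steel collar, small brass contact), 105 mm from its centre along its y. The other end is the head: hexagonal, 32 mm across flats, 37 mm across corners, 30 mm long, with a glass lens.
- tray: Slate-grey ceramic tray, fixed, 180 mm (x) by 270 mm (y), rim 22 mm high, walls 6 mm, floor 6 mm thick; two ribs across x, 18 mm high, at y = -88 and +70 mm, carry the torch. Origin: centre of the underside.
- seat (a point): Where the torch's centre lies when it is fully home in the dock, 55 mm above the shelf. Its y axis is the line of the Vs and points to the contact plate; z up, x across. To lower the torch short of the bridge, its centre is best about 36 mm back (y = -36 mm) from here.
- dock: Fixed birch dock, same axes as the seat; origin: underside, below the seat. Base 12 mm thick, 90 mm wide, y = -95 to +127 mm. Two 90-degree V rests, 72 mm wide, tops 53 mm above the shelf, at y = -74 to -56 and +25 to +79 mm; between them fingers can straddle the barrel down to the base. The Vs catch the barrel up to about 7 mm off-centre.
- bridge (a point): Centre of the top of the dock's bridge, 91 mm above the shelf and 92 mm from the seat along y. The bridge is 20 mm long in y, 12 mm thick, underside 79 mm above the shelf (8 mm over the barrel of a seated torch), legs 25 to 37 mm either side.
- stop: Rigid steel contact plate across the end of the dock, 50 mm wide, 60 mm high, 10 mm thick. Origin: the middle of the lower edge of its face towards the torch, 12 mm above the shelf (43 mm below the axis of the Vs). Its y axis points away from the torch; the torch tail comes to lie against this face.
- plunger (a joint): Travel of the clamp plunger in m: 0 fully up, grows as it is pressed down, 0.015 at the end of its range. It needs about 3.5 N to move and stays where it is left. Its pad meets the barrel of a seated torch at about 0.010. Plunger, barrel and Vs are rigid: past that point the force rises by some 20 N per mm.
- plunger_top (a point): Centre of the top of the plunger's steel cap, 28 mm in diameter, 8 mm thick, above the bridge (92 mm from the seat along its y); with the plunger fully up 62 mm above the axis of the Vs. Pressed straight down.
- jar: Bystander: upturned glass jar, 72 mm diameter, 95 mm high, loose. Origin: centre of its underside.
- bell: Bystander: stainless steel bell, dome 72 mm diameter, 50 mm high, loose. Origin: centre of its underside.
- carabiner: Bystander: blue plastic carabiner lying flat, 44 mm by 88 mm, 8 mm thick, loose. Origin: its centre on the underside.
There are look-alikes about, which are no part of the job. There is more than one size of the dock; the job needs the larger. Of the things shaped like the part that bears torch_center, the aluminium one is meant.

How it is judged (in metres and radians):
On the way, in this order (a step that is already met when the one before it is completed fails the run):
1. the torch is down in both V rests, centred, tail towards the contact plate and at least 15 mm short of it (y of torch_center in the frame of seat between -0.06 and -0.015 m and x of torch_center in the frame of seat between -0.003 and 0.003 m and z of torch_center in the frame of seat below 0.003 m and angle between the y axis of torch_center and the y axis of seat, either way round below 0.05 rad and y of torch_tail in the frame of seat above 0 m), for 0.2 s.
2. slid along the Vs, the tail presses on the contact plate with more than 3 N (contact force between torch and stop above 3 N and z of torch_center in the frame of seat below 0.003 m), for 0.3 s.
3. with the torch released, the plunger's pad bears on the barrel with more than 3 N (contact force between torch and plunger above 3 N and distance between torch_center and seat below 0.004 m and contact force between the fingers and torch below 0.2 N), for 0.3 s.
At the end, for the whole second after the job is handed in: The torch lies at rest in both V rests, its axis within 2 mm of the line of the Vs and 0.03 rad of parallel, its tail within 2.5 mm of the contact plate, and the plunger is down (more than 8.5 mm), its pad at the barrel (y of torch_center in the frame of seat above -0.0025 m and x of torch_center in the frame of seat between -0.002 and 0.002 m and z of torch_center in the frame of seat between -0.003 and 0.002 m and angle between the y axis of torch_center and the y axis of seat, either way round below 0.03 rad and value of joint plunger above 0.0085 m and linear speed of torch below 0.01 m/s and y of torch_tail in the frame of seat above 0.1 m); the robot touches nothing.
It fails at once if the tail is jammed against the contact plate with more than 20 N (contact force between torch and stop above 20 N).
It fails at once if the pad is pressed on the barrel with more than 20 N (contact force between torch and plunger above 20 N).
It fails at once if the torch is dropped (falls faster than 0.4 m/s, from about 8 mm, out of the fingers) or forced on the dock (more than 60 N summed over V rests, plate and pad) (contact force between torch and dock above 60 N or (linear speed of torch above 0.4 m/s and contact force between the fingers and torch below 0.05 N)).
It fails at once if the glass jar is disturbed (distance of jar from where it was at the start of the episode above 0.015 m or angle between jar's own z axis and vertical above 0.2 rad).
It fails at once if the bell or the carabiner is disturbed (distance of any of bell, carabiner from where it was at the start of the episode above 0.015 m).
It also fails if it takes over 72 s, if anything falls off the work surface, if the arm or the gripper's body presses on something with over 40 N, if the wrist force passes 120 N, or if a joint passes its speed limit or range.

## Working session

There is one attempt and no reset: what is moved stays moved. The work goes in short steps, Python scripts to look and compute and a tool call to move; the robot and the scene stay as the last step left them, time stands still between calls to the robot, and variables do not carry over. Pictures are saved under pics/ and viewed, about 8 in all and at most 12, crops included, and the job is handed in when it is done.

Besides the shell and the picture viewer there is one more tool, called after "Emit:" by a JSON object that holds its "api" and its "payload". apply_moves: Moves the arm, as the interface text tells. Its arguments: {"type":"object","properties":{"targets":{"type":"array"},"newtons":{"type":"number"}},"required":["targets"]}

```bash
mkdir -p pics; python3 - <<'E'
from rig import r
import cv2,pickle
for n in("scene","top"):
    f=r.grab_frame(n); pickle.dump(f,open(n+"0.pkl","wb"))
    cv2.imwrite(f"pics/{n}0.png",f["pixels"][:,:,::-1])
    print(n,f["fov_y"],f["cx"],f["cy"],f["D"],f["R"],f["t"])
print(r.sense())
E
```

```text
scene 52.66870724123973 275.1544113139098 210.09351090836705 [-0.0771999  0.         0.         0.         0.       ] [[ 0.0371259   0.99921632 -0.01372618]
 [ 0.83420659 -0.03855169 -0.55010284]
 [-0.5502009   0.00897259 -0.83498411]] [ -26.44792759 -368.86327799 1441.80119587]
top 55.688993477954426 273.6494675124878 203.45996354640587 [-0.1063579  0.         0.         0.         0.       ] [[-0.01711066 -0.99979607 -0.01072581]
 [-0.99763397  0.01778609 -0.06640869]
 [ 0.06658591  0.00956413 -0.99773486]] [  12.05948586  495.62613538 1227.55502997]
{'clock': 0.1, 'qpos': array([ 1.32658702e+00,  3.53575482e-01,  1.63404199e+00,  2.67249040e-05,
        1.15518405e+00, -2.38620410e-03]), 'qvel': array([-0.00016903, -0.00189281, -0.00126099, -0.0006989 , -0.00126562,
        0.00019645]), 'joint_efforts': array([ 1.56310391e-03, -6.06355691e+01, -3.42817640e+01,  1.78620130e-04,
        4.15804912e-03, -7.77837357e-06]), 'eef_pos': array([149.55475688, 606.41950569, 230.6464827 ]), 'tcp_rot': array([-3.14156533e+00,  1.20879758e-03,  1.32896244e+00]), 'contact_force': array([ 0.46534992, -1.16456625, -0.71258185]), 'wrist_torque': array([-0.04848641, -0.00844226,  0.01744188]), 'opening': 0.9985303457806243}
```

View pics/scene0.png

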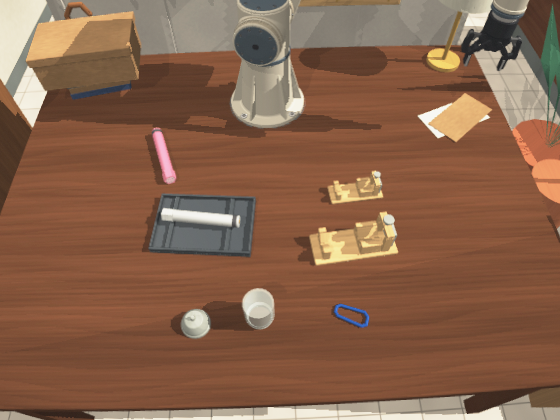

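View pics/top0.png

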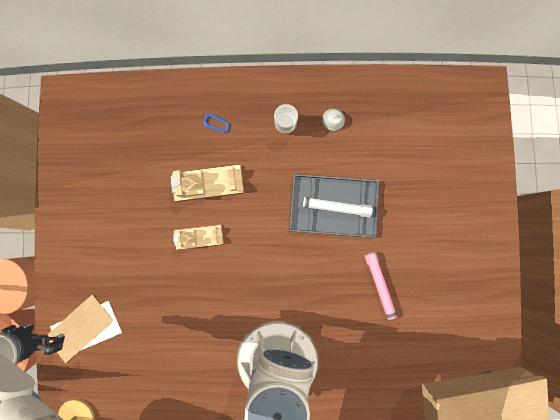

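```bash
cat > h.py <<'E'
import numpy as np,cv2,pickle
def K(f):
    fl=210/np.tan(np.radians(f["fov_y"])/2); return np.array([[fl,0,f["cx"]],[0,fl,f["cy"]],[0,0,1]])
def ray(f,uv):
    p=cv2.undistortPoints(np.array([[uv]],float),K(f),np.array(f["D"]))[0,0]
    R=np.array(f["R"]);return -R.T@np.array(f["t"]),R.T@np.array([p[0],p[1],1])
def onz(f,uv,z):
    c,d=ray(f,uv); return (c+d*(z-c[2])/d[2]).round(1)
def proj(f,X):
    R=np.array(f["R"]);return cv2.projectPoints(np.array(X,float).reshape(-1,1,3),cv2.Rodrigues(R)[0],np.array(f["t"],float),K(f),np.array(f["D"]))[0][:,0]
def tri(f,a,g,b):
    c1,d1=ray(f,a);c2,d2=ray(g,b)
    s=np.linalg.lstsq(np.c_[d1,-d2],c2-c1,rcond=None)[0]
    p,q=c1+s[0]*d1,c2+s[1]*d2
    return ((p+q)/2).round(1),np.linalg.norm(p-q).round(1)
def crop(f,x,y,w,h,k):
    return cv2.resize(np.ascontiguousarray(f["pixels"][y:y+h,x:x+w,::-1]),None,fx=k,fy=k,interpolation=cv2.INTER_CUBIC)
E
python3 - <<'E'
from h import *
s,t=[pickle.load(open(n+"0.pkl","rb")) for n in("scene","top")]
a=np.hstack([crop(s,300,205,100,65,4),crop(s,148,185,100,65,4)])
b=np.hstack([crop(t,160,155,100,65,4),crop(t,285,170,100,75,4)[:260]])
cv2.imwrite("pics/z.png",np.vstack([a,b]))
E
```

```text
(no output)
```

View pics/z.png

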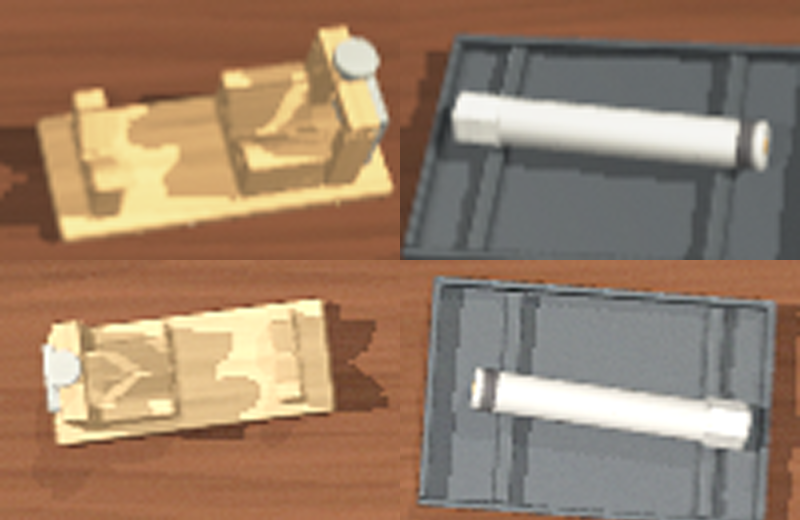

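```bash
python3 - <<'E'
from h import *
s,t=[pickle.load(open(n+"0.pkl","rb")) for n in("scene","top")]
for n,f,(x,y,w,h) in(("s",s,(148,190,105,60)),("t",t,(290,175,90,60))):
    im=f["pixels"][y:y+h,x:x+w].astype(int)
    m=(im.min(2)>150).astype(np.uint8)
    k,l,st,c=cv2.connectedComponentsWithStats(m); i=1+st[1:,4].argmax()
    p=np.argwhere(l==i)[:,::-1]+[x,y]
    (cx,cy),_,_=cv2.minAreaRect(p.astype(np.float32)); vx,vy,x0,y0=cv2.fitLine(p.astype(np.float32),cv2.DIST_L2,0,.01,.01).ravel()
    q=(p-[x0,y0])@[vx,vy]; print(n,len(p),st[i])
    for e in(q.min()-.5,q.max()+.5): print(onz(f,(x0+e*vx,y0+e*vy),34))
print("tail/head tri",tri(s,(238.5,221.2),t,(303.8,202)),tri(s,(161.7,214.2),t,(372,212)))
print("cap",tri(s,(388.9,219.4),t,(175.9,181.8)),onz(s,(388.9,219.4),117),onz(t,(175.9,181.8),117))
for f,L in((s,[(315.5,265.2),(398.2,252.5),(309.2,236.2)]),(t,[(174.5,201.2),(243,192.5),(241.2,165)])):
    print([onz(f,u,12) for u in L])
E
```

```text
s 765 [ 13  18  72  17 765]
[ 460.1 -305.3   34. ]
[ 490.  -106.7   34. ]
t 664 [ 18  23  65  20 664]
[ 496.4 -102.5   34. ]
[ 464.3 -301.9   34. ]
tail/head tri (array([497.3, -89.8,  35.8]), np.float64(0.2)) (array([ 462.8, -301.4,   32. ]), np.float64(0.9))
cap (array([557.9, 287.9, 113.4]), np.float64(1.5)) [560.1 287.5 117. ] [557.4 286.2 117. ]
[array([624.9, 107.3,  12. ]), array([598.6, 327.6,  12. ]), array([538.5,  98. ,  12. ])]
[array([508.9, 317.8,  12. ]), array([532.4,  99.4,  12. ]), array([620. , 104.2,  12. ])]
```

Dock: cap at scene (389,219) and top (176,182). Torch tail is at scene (238,221) and its head at (162,214). The seat works out at about (568.6, 196), yaw 6.5°, and the torch centre at about (480, -196), yaw -9.3°.

```bash
cat > go.py <<'E'
import sys,numpy as np
from scipy.spatial.transform import Rotation as Ro
from rig import r
s=r.sense(); x,y,z,yaw=map(float,sys.argv[1:5])
A=Ro.from_euler("xyz",s["tcp_rot"]); B=Ro.from_euler("xyz",[np.pi,0,np.radians(yaw)])
print("pos",s["eef_pos"].round(1),"rot",np.degrees(s["tcp_rot"]).round(2),"F",s["contact_force"].round(2),"op",round(s["opening"],3),"t",s["clock"])
print("shift cm",(A.inv().apply(np.array([x,y,z])-s["eef_pos"])/10).round(3),"turn",np.degrees((A.inv()*B).as_rotvec()).round(2))
E
python3 go.py 480 -196 180 -9.3
```

```text
pos [149.6 606.4 230.6] rot [-1.800e+02  7.000e-02  7.614e+01] F [ 0.47 -1.16 -0.71] op 0.999 t 0.1
shift cm [-69.987  51.3     5.148] turn [5.000e-02 6.000e-02 8.544e+01]
```

Emit:
{"api": "apply_moves", "payload": {"targets": [[[1, -70, 51.3, 5.1, 0, 0, 85.4], [1, -70, 51.3, 5.1, 0, 0, 85.4], [1, -70, 51.3, 5.1, 0, 0, 85.4], [1, -70, 51.3, 5.1, 0, 0, 85.4], [1, -70, 51.3, 5.1, 0, 0, 85.4], [1, -70, 51.3, 5.1, 0, 0, 85.4], [1, -70, 51.3, 5.1, 0, 0, 85.4], [1, -70, 51.3, 5.1, 0, 0, 85.4]]]}}

```text
clock: 0.9
eef_pos: [301.7, 235.7, 207.8]
tcp_rot: [3.141, -0.0, 0.124]
contact_force: [1.6, -0.6, 0.0]
opening: 1.003
```

```bash
python3 go.py 480 -196 180 -9.3
```

```text
pos [301.7 235.7 207.8] rot [179.94  -0.     7.08] F [ 1.58 -0.61  0.03] op 1.003 t 0.9
shift cm [12.374 45.034  2.826] turn [ 6.000e-02 -1.000e-02  1.638e+01]
```

Emit:
{"api": "apply_moves", "payload": {"targets": [[[1, 12.4, 45, 2.8, 0, 0, 16.4], [1, 12.4, 45, 2.8, 0, 0, 16.4], [1, 12.4, 45, 2.8, 0, 0, 16.4], [1, 12.4, 45, 2.8, 0, 0, 16.4], [1, 12.4, 45, 2.8, 0, 0, 16.4], [1, 12.4, 45, 2.8, 0, 0, 16.4], [1, 12.4, 45, 2.8, 0, 0, 16.4], [1, 12.4, 45, 2.8, 0, 0, 16.4]]]}}

```text
clock: 1.7
eef_pos: [454.0, -133.9, 184.1]
tcp_rot: [3.141, -0.0, -0.163]
contact_force: [1.5, 0.9, 0.5]
opening: 0.997
```

```bash
python3 go.py 480 -196 80 -9.3
```

```text
pos [ 454.  -133.9  184.1] rot [ 1.7995e+02 -2.0000e-02 -9.3600e+00] F [1.53 0.87 0.48] op 0.997 t 1.7
shift cm [ 3.575  5.696 10.416] turn [ 0.05 -0.02 -0.06]
```

Go to z = 80 above the torch and look from there.

Emit:
{"api": "apply_moves", "payload": {"targets": [[[1, 3.6, 5.7, 4, 0, 0, 0], [1, 3.6, 5.7, 10.4, 0, 0, 0], [1, 3.6, 5.7, 10.4, 0, 0, 0], [1, 3.6, 5.7, 10.4, 0, 0, 0], [1, 3.6, 5.7, 10.4, 0, 0, 0], [1, 3.6, 5.7, 10.4, 0, 0, 0]]]}}

```text
clock: 2.3
eef_pos: [481.0, -195.8, 81.8]
tcp_rot: [3.14, -0.002, -0.163]
contact_force: [-0.5, 0.7, 0.7]
opening: 0.998
```

```bash
python3 go.py 480 -196 15 -9.3; python3 - <<'E'
from h import *
from rig import r
S=[r.grab_frame(n) for n in("scene","top")]
for f,n in zip(S,("scene1","top1")): pickle.dump(f,open(n+".pkl","wb"))
cv2.imwrite("pics/t1.png",np.hstack([crop(S[0],140,150,130,110,3),crop(S[1],275,150,130,110,3)]))
E
```

```text
pos [ 481.  -195.8   81.8] rot [ 1.7993e+02 -1.3000e-01 -9.3200e+00] F [-0.51  0.71  0.65] op 0.998 t 2.3
shift cm [-0.113  0.03   6.683] turn [ 0.07 -0.13 -0.02]
```

View pics/t1.png

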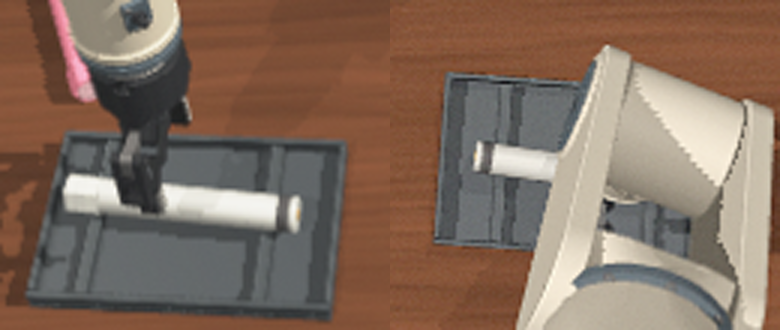

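The near finger stands in front of the barrel and the far one behind it, so they straddle it as planned. Next I lower and grip.

Emit:
{"api": "apply_moves", "payload": {"targets": [[[1, -0.1, 0, 4, 0, 0, 0], [1, -0.1, 0, 6.5, 0, 0, 0], [1, -0.1, 0, 6.5, 0, 0, 0], [-1, -0.1, 0, 6.6, 0, 0, 0], [-1, -0.1, 0, 6.6, 0, 0, 0], [-1, -0.1, 0, 6.6, 0, 0, 0], [-1, -0.1, 0, 6.6, 0, 0, 0], [-1, -0.1, 0, 6.6, 0, 0, 0]]], "newtons": 40}}

```text
clock: 3.2
eef_pos: [481.3, -196.1, 17.4]
tcp_rot: [3.14, -0.005, -0.163]
contact_force: [-2.2, 0.9, 9.5]
opening: 0.363
```

Emit:
{"api": "apply_moves", "payload": {"targets": [[[-1, 0, 0, 0, 0, 0, 0], [-1, 0, 0, 0, 0, 0, 0]]]}}

```text
clock: 3.4
eef_pos: [481.3, -196.1, 17.7]
tcp_rot: [3.14, -0.005, -0.163]
contact_force: [-0.4, 0.3, -2.7]
opening: 0.363
```

```bash
python3 go.py 480 -196 140 -9.3
```

```text
pos [ 481.3 -196.1   17.7] rot [179.9   -0.31  -9.31] F [-0.38  0.29 -2.72] op 0.363 t 3.4
shift cm [ -0.068   0.033 -12.229] turn [ 0.1  -0.31 -0.01]
```

Emit:
{"api": "apply_moves", "payload": {"targets": [[[-1, 0, 0, -2, 0, 0, 0], [-1, 0, 0, -6, 0, 0, 0], [-1, 0, 0, -11, 0, 0, 0], [-1, 0, 0, -13, 0, 0, 0], [-1, 0, 0, -13, 0, 0, 0], [-1, 0, 0, -13, 0, 0, 0], [-1, 0, 0, -13, 0, 0, 0]]]}}

```text
clock: 4.1
eef_pos: [479.3, -195.2, 145.8]
tcp_rot: [3.14, -0.002, -0.163]
contact_force: [-0.6, 0.4, -2.9]
opening: 0.36
```

```bash
python3 go.py 572.7 160.2 148 6.5
```

```text
pos [ 479.3 -195.2  145.8] rot [ 1.7994e+02 -1.2000e-01 -9.3200e+00] F [-0.56  0.45 -2.92] op 0.36 t 4.1
shift cm [  3.459 -36.587  -0.253] turn [  0.08  -0.11 -15.82]
```

Emit:
{"api": "apply_moves", "payload": {"targets": [[[-1, 3.4, -36.5, 0, 0, 0, -15.8], [-1, 3.4, -36.5, 0, 0, 0, -15.8], [-1, 3.4, -36.5, 0, 0, 0, -15.8], [-1, 3.4, -36.5, 0, 0, 0, -15.8], [-1, 3.4, -36.5, 0, 0, 0, -15.8], [-1, 3.4, -36.5, 0, 0, 0, -15.8], [-1, 3.4, -36.5, 0, 0, 0, -15.8], [-1, 3.4, -36.5, 0, 0, 0, -15.8]]]}}

```text
clock: 4.9
eef_pos: [572.0, 163.6, 143.3]
tcp_rot: [3.141, -0.0, 0.116]
contact_force: [0.5, -0.9, -4.0]
opening: 0.358
```

Emit:
{"api": "apply_moves", "payload": {"targets": [[[-1, 0, 0, 0, 0, 0, 0], [-1, 0, 0, 0, 0, 0, 0]]]}}

```text
clock: 5.1
eef_pos: [570.6, 163.1, 141.3]
tcp_rot: [3.14, 0.004, 0.117]
contact_force: [-0.0, -0.3, -4.2]
opening: 0.362
```

```bash
python3 go.py 572.7 160.2 80 6.5; python3 - <<'E'
from h import *
from rig import r
S=[r.grab_frame(n) for n in("scene","top")]
for f,n in zip(S,("scene2","top2")): pickle.dump(f,open(n+".pkl","wb"))
cv2.imwrite("pics/t2.png",np.hstack([crop(S[0],270,150,140,130,3),crop(S[1],150,130,125,130,3)]))
E
```

```text
pos [570.6 163.1 141.3] rot [179.9    0.21   6.7 ] F [-0.02 -0.31 -4.21] op 0.362 t 5.1
shift cm [0.2   0.304 6.13 ] turn [0.1  0.21 0.2 ]
```

View pics/t2.png

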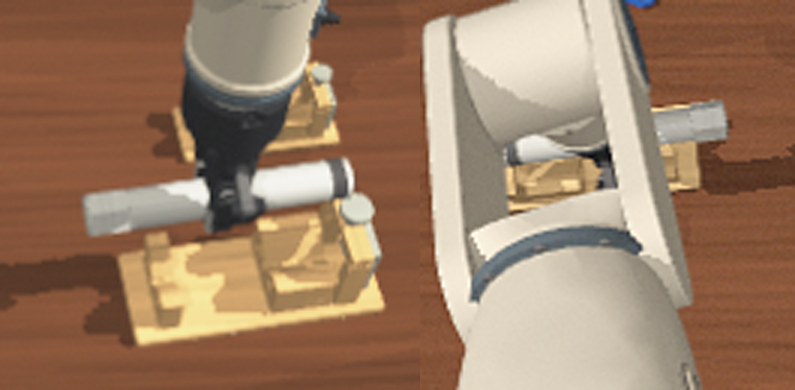

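```bash
python3 - <<'E'
from h import *
s,t=[pickle.load(open(n+"2.pkl","rb")) for n in("scene","top")]
print("tail",tri(s,(387.3,209.3),t,(179,180.7)),"head",tri(s,(299,221),t,(252.7,169.3)))
E=np.array([[558.6,267,160],[583,59,160]]);print(proj(s,E).round(1),proj(t,E).round(1))
# light-coloured torch silhouette fit
for f,n,(x,y,w,h) in((s,"s",(290,195,110,40)),(t,"t",(240,160,16,20))):
    im=f["pixels"][y:y+h,x:x+w].astype(int)
    m=((im.max(2)-im.min(2)<22)&(im.min(2)>110)).astype(np.uint8)
    k,l,st,c=cv2.connectedComponentsWithStats(m); print(n,[(st[i].tolist(),(c[i]+[x,y]).round(1)) for i in range(1,k) if st[i,4]>40])
# cap blob
f=s;im=f["pixels"][210:230,378:402].astype(int)
m=((im.max(2)-im.min(2)<30)&(im.min(2)>120)).astype(np.uint8)
k,l,st,c=cv2.connectedComponentsWithStats(m);print("cap",st[1:].tolist(),c[1:]+[378,210])
p=pickle.load(open("scene0.pkl","rb"))["pixels"][205:240,375:402].astype(int);m=((p.max(2)-p.min(2)<30)&(p.min(2)>100));print("\n".join("".join(".#"[v] for v in q) for q in m.astype(int)))
p=pickle.load(open("top0.pkl","rb"))["pixels"][168:200,166:192].astype(int);m=((p.max(2)-p.min(2)<30)&(p.min(2)>100));print("\n".join("".join(".#"[v] for v in q) for q in m.astype(int)))
E
```

```text
tail (array([555.9, 271.6, 156.1]), np.float64(8.6)) head (array([582.4,  60.6, 162.1]), np.float64(3.9))
[[384.1 209.6]
 [297.5 221.8]] [[178.7 179.4]
 [252.6 169.2]]
s [([59, 9, 33, 16, 372], array([365.9, 211.5])), ([94, 9, 12, 31, 113], array([388.6, 218.8])), ([8, 14, 42, 19, 507], array([318.5, 218.4]))]
t [([0, 4, 12, 13, 142], array([245.4, 170.2]))]
cap [[0, 0, 4, 7, 23], [6, 0, 11, 20, 97]] [[379.2173913  212.60869565]
 [388.73195876 219.36082474]]
...........................
...........................
...........................
...........................
...........................
...........................
...........................
...........................
...........................
...........................
............####...........
..........#######..........
.........#########.........
.........##########........
.........##########........
.........##########........
.........##########........
..........#########........
..........########.........
............###..#.........
.................##........
.................##........
..................#..
[... 506 characters left out ...]
.........................
..........................
.....##...................
.....###..................
.....#######..............
.....########.............
.....#########............
.....#########............
.....#########............
.....#########............
......#######.............
......#######.............
......###.................
......##..................
......###.................
......###.................
......###.................
......###.................
.......##.................
..........................
..........................
..........................
..........................
..........................
..........................
..........................
```

Emit:
{"api": "apply_moves", "payload": {"targets": [[[-1, 0.2, 0.6, 2, 0, 0.2, 0.2], [-1, 0.2, 0.6, 5, 0.1, 0.2, 0.2], [-1, 0.2, 0.6, 7, 0.1, 0.2, 0.2], [-1, 0.2, 0.6, 7, 0.1, 0.2, 0.2], [-1, 0.2, 0.6, 7, 0.1, 0.2, 0.2], [-1, 0.2, 0.6, 7, 0.1, 0.2, 0.2]]]}}

```text
clock: 5.8
eef_pos: [574.4, 155.8, 73.6]
tcp_rot: [-3.141, -0.003, 0.111]
contact_force: [0.7, 0.2, -4.0]
opening: 0.359
```

```bash
python3 go.py 573 157.5 45 6.5; python3 - <<'E'
from h import *
from rig import r
S=[r.grab_frame(n) for n in("scene","top")]
for f,n in zip(S,("scene3","top3")): pickle.dump(f,open(n+".pkl","wb"))
cv2.imwrite("pics/t3.png",np.vstack([crop(S[0],290,190,120,80,6)]))
E
```

```text
pos [574.4 155.8  73.6] rot [-179.98   -0.18    6.35] F [ 0.69  0.17 -4.05] op 0.359 t 5.8
shift cm [-0.134 -0.183  2.86 ] turn [-0.02 -0.18 -0.15]
```

View pics/t3.png

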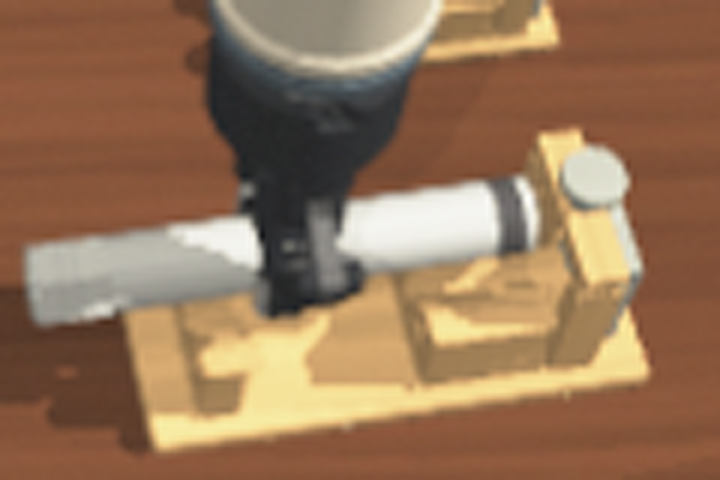

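```bash
python3 - <<'E'
from h import *
s=pickle.load(open("scene3.pkl","rb"))
u=np.array([-.113,.9936]);v=np.array([.9936,.113]);S=np.array([568.6,196])
def loc(p): d=p[:2]-S; return (d@v).round(1),(d@u).round(1)
print("tail",loc(onz(s,(290+535/6,190+208/6),90)),"head",loc(onz(s,(290+28/6,190+285/6),90)))
# barrel centreline between edges: columns 440 (y 192..262) and 200(?)
for c,a,b in((400,196,268),(470,184,260),(200,222,305)):
    print(c,loc(onz(s,(290+c/6,190+(a+b)/12),90)))
# bridge top corners, cap
for q in((540,132),(578,130),(628,275),(583,285)): print("br",loc(onz(s,(290+q[0]/6,190+q[1]/6),91)))
for q,z in(((425,380),12),((155,450),12),((650,378),12),((552,365),12)): print("base",loc(onz(s,(290+q[0]/6,190+q[1]/6),z)))
print("cap",loc(onz(s,(290+595/6,190+176/6),117)))
E
```

```text
tail (np.float64(-2.4), np.float64(73.5)) head (np.float64(0.3), np.float64(-142.8))
400 (np.float64(-0.1), np.float64(14.5))
470 (np.float64(-0.1), np.float64(44.7))
200 (np.float64(1.5), np.float64(-70.9))
br (np.float64(-38.3), np.float64(86.1))
br (np.float64(-36.7), np.float64(102.5))
br (np.float64(35.6), np.float64(102.1))
br (np.float64(37.1), np.float64(82.3))
base (np.float64(31.2), np.float64(29.6))
base (np.float64(45.5), np.float64(-93.5))
base (np.float64(46.2), np.float64(127.3))
base (np.float64(33.1), np.float64(86.5))
cap (np.float64(1.8), np.float64(92.6))
```

Emit:
{"api": "apply_moves", "payload": {"targets": [[[-1, -0.13, 0, 1, 0, -0.2, -0.15], [-1, -0.13, 0, 2, 0, -0.2, -0.15], [-1, -0.13, 0, 2.6, 0, -0.2, -0.15], [-1, -0.13, 0, 2.8, 0, -0.2, -0.15], [-1, -0.13, 0, 2.8, 0, -0.2, -0.15], [-1, -0.13, 0, 2.8, 0, -0.2, -0.15]]]}}

```text
clock: 6.5
eef_pos: [573.3, 156.1, 45.6]
tcp_rot: [-3.141, 0.0, 0.114]
contact_force: [0.6, -0.8, -3.8]
opening: 0.357
```

```bash
python3 go.py 572.9 157.5 39 6.5
```

```text
pos [573.3 156.1  45.6] rot [-1.7998e+02  1.0000e-02  6.5300e+00] F [ 0.63 -0.76 -3.8 ] op 0.357 t 6.5
shift cm [-0.025 -0.143  0.66 ] turn [-0.02  0.01  0.03]
```

Emit:
{"api": "apply_moves", "payload": {"targets": [[[-1, 0, 0, 0.1, 0, 0, 0], [-1, 0, 0, 0.2, 0, 0, 0], [-1, 0, 0, 0.3, 0, 0, 0], [-1, 0, 0, 0.4, 0, 0, 0], [-1, 0, 0, 0.4, 0, 0, 0]]]}}

```text
clock: 7.0
eef_pos: [573.2, 156.1, 41.5]
tcp_rot: [-3.141, 0.0, 0.114]
contact_force: [0.3, -0.3, -3.8]
opening: 0.357
```

Emit:
{"api": "apply_moves", "payload": {"targets": [[[-1, 0, 0, 0.1, 0, 0, 0], [-1, 0, 0, 0.1, 0, 0, 0], [-1, 0, 0, 0.1, 0, 0, 0]]]}}

```text
clock: 7.3
eef_pos: [573.2, 156.0, 40.4]
tcp_rot: [-3.141, 0.0, 0.114]
contact_force: [1.0, 0.4, -3.6]
opening: 0.36
```

Emit:
{"api": "apply_moves", "payload": {"targets": [[[-1, 0, 0, 0.07, 0, 0, 0], [-1, 0, 0, 0.07, 0, 0, 0], [-1, 0, 0, 0.07, 0, 0, 0]]]}}

```text
clock: 7.6
eef_pos: [573.2, 156.1, 39.7]
tcp_rot: [-3.141, 0.0, 0.114]
contact_force: [0.2, 0.8, -3.9]
opening: 0.364
```

Emit:
{"api": "apply_moves", "payload": {"targets": [[[-1, 0, 0, 0.07, 0, 0, 0], [-1, 0, 0, 0.07, 0, 0, 0], [-1, 0, 0, 0.07, 0, 0, 0]]]}}

```text
clock: 7.9
eef_pos: [573.2, 156.1, 39.2]
tcp_rot: [-3.141, 0.0, 0.114]
contact_force: [-1.0, -0.3, -1.0]
opening: 0.358
```

Emit:
{"api": "apply_moves", "payload": {"targets": [[[-1, 0, 0, 0.05, 0, 0, 0], [-1, 0, 0, 0.05, 0, 0, 0], [-1, 0, 0, 0.05, 0, 0, 0]]]}}

```text
clock: 8.2
eef_pos: [573.3, 156.1, 39.0]
tcp_rot: [-3.141, 0.0, 0.114]
contact_force: [-2.6, -0.7, 5.7]
opening: 0.358
```

```bash
python3 -c "
from rig import r
for i in range(3):
    s=r.sense();print(s['contact_force'].round(2),s['wrist_torque'].round(3),s['eef_pos'].round(2));r.grab_frame('top')"
```

```text
[-2.6  -0.66  5.7 ] [-0.058  0.363 -0.165] [573.25 156.15  39.01]
[-2.42  0.19  6.79] [-0.098  0.365 -0.14 ] [573.27 156.12  39.03]
[-2.61 -0.57  4.78] [-0.083  0.424 -0.146] [573.27 156.14  39.01]
```

Emit:
{"api": "apply_moves", "payload": {"targets": [[[-0.05, 0, 0, 0, 0, 0, 0], [-0.05, 0, 0, 0, 0, 0, 0], [-0.05, 0, 0, 0, 0, 0, 0], [-0.05, 0, 0, 0, 0, 0, 0]]]}}

```text
clock: 8.75
eef_pos: [573.4, 156.1, 38.9]
tcp_rot: [-3.141, 0.0, 0.114]
contact_force: [-0.9, 0.9, 0.6]
opening: 0.479
```

```bash
python3 go.py 572.9 157.5 39 6.5;python3 - <<'E'
from h import *
from rig import r
S=[r.grab_frame(n) for n in("scene","top")]
for f,n in zip(S,("scene4","top4")): pickle.dump(f,open(n+".pkl","wb"))
cv2.imwrite("pics/t4.png",np.vstack([crop(S[0],290,190,120,80,6)]))
E
```

```text
pos [573.4 156.1  38.9] rot [-179.97    0.      6.52] F [-0.94  0.87  0.6 ] op 0.479 t 8.75
shift cm [-0.032 -0.14  -0.005] turn [-0.03  0.    0.02]
```

View pics/t4.png

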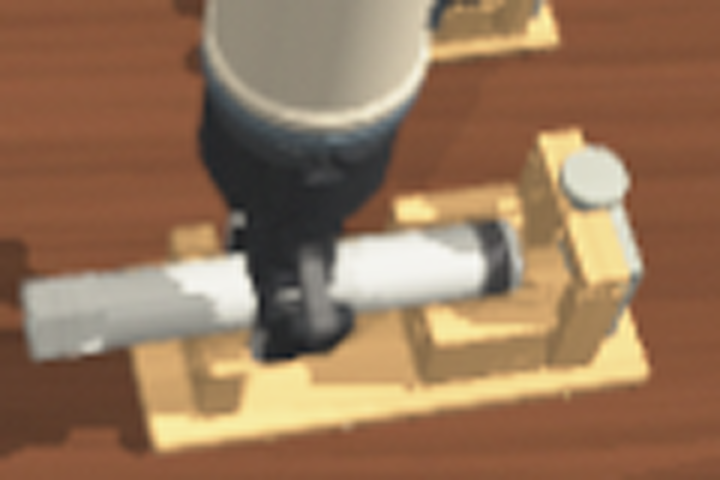

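Emit:
{"api": "apply_moves", "payload": {"targets": [[[-0.05, -0.04, 0, 0, 0, 0, 0], [-0.05, -0.04, 0, 0, 0, 0, 0], [-1, -0.04, 0, 0, 0, 0, 0], [-1, -0.04, 0, 0, 0, 0, 0], [-1, -0.04, 0, 0, 0, 0, 0], [-1, -0.04, 0, 0, 0, 0, 0]]], "newtons": 20}}

```text
clock: 9.45
eef_pos: [572.8, 156.1, 39.0]
tcp_rot: [-3.141, 0.0, 0.114]
contact_force: [-2.2, -1.4, 3.1]
opening: 0.362
```

```bash
python3 - <<'E'
from h import *
from rig import r
s=pickle.load(open("scene4.pkl","rb"))
u=np.array([-.113,.9936]);v=np.array([.9936,.113]);S=np.array([568.6,196])
def loc(p): d=p[:2]-S; return (d@v).round(1),(d@u).round(1)
print("tail",loc(onz(s,(290+516/6,190+258/6),55)),"head",loc(onz(s,(290+26/6,190+320/6),55)))
for i in range(3):
    q=r.sense();print(q['contact_force'].round(2),q['eef_pos'].round(2),q['opening'],loc(q['eef_pos']));r.grab_frame('top')
E
```

```text
tail (np.float64(1.0), np.float64(71.0)) head (np.float64(-2.6), np.float64(-142.3))
[-2.18 -1.35  3.15] [572.78 156.06  39.02] 0.36205422170676677 (np.float64(-0.4), np.float64(-40.2))
[-2.08  0.22  2.9 ] [572.8  156.08  39.02] 0.3677303861351877 (np.float64(-0.3), np.float64(-40.1))
[-2.04 -0.34  2.28] [572.78 156.09  39.  ] 0.37072025160831945 (np.float64(-0.4), np.float64(-40.1))
```

Emit:
{"api": "apply_moves", "payload": {"targets": [[[-1, 0, -0.4, 0, 0, 0, 0], [-1, 0, -0.9, 0, 0, 0, 0], [-1, 0, -1.4, 0, 0, 0, 0], [-1, 0, -1.9, 0, 0, 0, 0], [-1, 0, -2.2, 0, 0, 0, 0], [-1, 0, -2.2, 0, 0, 0, 0]]]}}

```text
clock: 10.2
eef_pos: [570.4, 177.9, 39.0]
tcp_rot: [-3.141, 0.0, 0.114]
contact_force: [-1.2, -1.9, 2.4]
opening: 0.365
```

```bash
python3 go.py 568.6 192 39 6.5
```

```text
pos [570.4 177.9  39. ] rot [-1.7999e+02  1.0000e-02  6.5400e+00] F [-1.25 -1.93  2.37] op 0.365 t 10.2
shift cm [-0.017 -1.417  0.002] turn [-0.01  0.01  0.04]
```

Emit:
{"api": "apply_moves", "payload": {"targets": [[[-1, 0, -0.3, 0, 0, 0, 0], [-1, 0, -0.6, 0, 0, 0, 0], [-1, 0, -0.8, 0, 0, 0, 0], [-1, 0, -0.8, 0, 0, 0, 0]]]}}

```text
clock: 10.6
eef_pos: [569.6, 185.7, 39.1]
tcp_rot: [3.141, 0.0, 0.114]
contact_force: [0.2, -4.3, 2.9]
opening: 0.372
```

Emit:
{"api": "apply_moves", "payload": {"targets": [[[-1, 0, -0.1, 0, 0, 0, 0], [-1, 0, -0.15, 0, 0, 0, 0]]]}}

```text
clock: 10.8
eef_pos: [569.4, 186.7, 39.0]
tcp_rot: [3.141, 0.0, 0.114]
contact_force: [1.5, -5.5, 3.0]
opening: 0.368
```

Emit:
{"api": "apply_moves", "payload": {"targets": [[[-1, 0, -0.05, 0, 0, 0, 0], [-1, 0, -0.05, 0, 0, 0, 0]]]}}

```text
clock: 11.0
eef_pos: [569.4, 186.8, 39.0]
tcp_rot: [3.14, 0.0, 0.114]
contact_force: [-0.2, -5.4, 3.9]
opening: 0.368
```

Emit:
{"api": "apply_moves", "payload": {"targets": [[[-1, 0, -0.1, 0, 0, 0, 0], [-1, 0, -0.1, 0, 0, 0, 0]]]}}

```text
clock: 11.2
eef_pos: [569.4, 187.4, 39.0]
tcp_rot: [3.14, 0.0, 0.114]
contact_force: [-0.1, -4.6, 1.8]
opening: 0.368
```

```bash
python3 go.py 568.6 192 39 6.5;python3 - <<'E'
from h import *
from rig import r
S=[r.grab_frame(n) for n in("scene","top")]
for f,n in zip(S,("scene5","top5")): pickle.dump(f,open(n+".pkl","wb"))
cv2.imwrite("pics/t5.png",np.vstack([crop(S[0],290,190,120,80,6)]))
E
```

```text
pos [569.4 187.4  39. ] rot [1.799e+02 2.000e-02 6.540e+00] F [-0.08 -4.63  1.83] op 0.368 t 11.2
shift cm [-0.024 -0.471  0.003] turn [0.1  0.02 0.04]
```

View pics/t5.png

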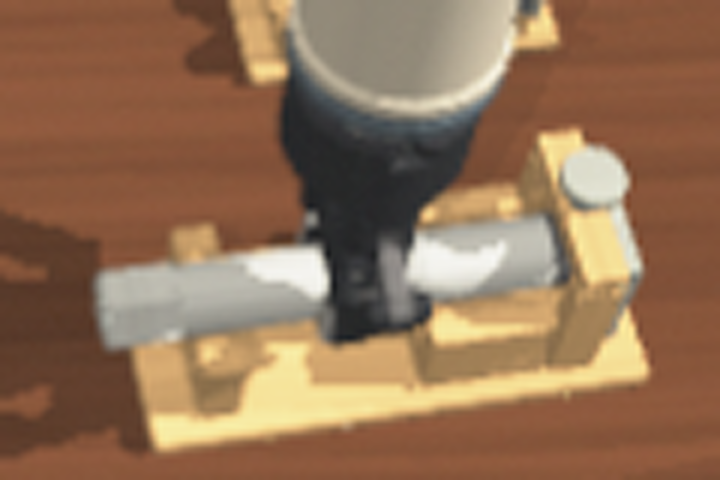

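Emit:
{"api": "apply_moves", "payload": {"targets": [[[-1, 0, -0.1, 0, 0, 0, 0], [-1, 0, -0.1, 0, 0, 0, 0], [-1, 0, -0.1, 0, 0, 0, 0]]]}}

```text
clock: 11.6
eef_pos: [569.3, 187.9, 39.1]
tcp_rot: [3.139, 0.0, 0.114]
contact_force: [0.3, -5.1, 3.4]
opening: 0.369
```

Emit:
{"api": "apply_moves", "payload": {"targets": [[[-1, 0, -0.1, 0, 0, 0, 0], [-1, 0, -0.1, 0, 0, 0, 0], [-1, 0, -0.1, 0, 0, 0, 0]]]}}

```text
clock: 11.9
eef_pos: [569.3, 188.4, 39.0]
tcp_rot: [3.139, 0.0, 0.114]
contact_force: [-0.7, -5.6, 2.4]
opening: 0.367
```

Emit:
{"api": "apply_moves", "payload": {"targets": [[[-1, 0, -0.07, 0, 0, 0, 0], [-1, 0, -0.07, 0, 0, 0, 0], [-1, 0, -0.07, 0, 0, 0, 0]]]}}

```text
clock: 12.2
eef_pos: [569.3, 188.6, 39.0]
tcp_rot: [3.138, 0.0, 0.114]
contact_force: [-1.1, -5.8, 3.2]
opening: 0.361
```

Emit:
{"api": "apply_moves", "payload": {"targets": [[[-1, 0, -0.15, 0, 0, 0, 0], [-1, 0, -0.15, 0, 0, 0, 0], [-1, 0, -0.15, 0, 0, 0, 0]]]}}

```text
clock: 12.5
eef_pos: [569.1, 189.7, 39.0]
tcp_rot: [3.138, 0.0, 0.114]
contact_force: [0.5, -5.4, 3.4]
opening: 0.367
```

```bash
python3 - <<'E'
from h import *
from rig import r
u=np.array([-.113,.9936]);v=np.array([.9936,.113]);S=np.array([568.6,196])
def loc(p): d=p[:2]-S; return (d@v).round(1),(d@u).round(1)
for i in range(3):
    q=r.sense();print(q['contact_force'].round(2),q['wrist_torque'].round(2),q['eef_pos'].round(2),np.degrees(q['tcp_rot']).round(2));f=r.grab_frame('scene')
pickle.dump(f,open("scene6.pkl","wb"))
# torch head end by columns along the axis: difference against dark shadow
for n in("scene4","scene5","scene6"):
    g=pickle.load(open(n+".pkl","rb"));im=g["pixels"][236:250,290:325].astype(int)
    m=((im.max(2)-im.min(2)<25)&(im.min(2)>70));cols=np.where(m.sum(0)>=5)[0]; rows=np.where(m[:,cols[0]])[0]
    e=(290+cols[0],236.5+rows.mean()); print(n,e,loc(onz(g,e,55)))
E
```

```text
[ 0.47 -5.37  3.42] [-0.8   0.07 -0.1 ] [569.15 189.73  39.04] [1.798e+02 3.000e-02 6.540e+00]
[ 0.26 -6.    2.1 ] [-0.76  0.02 -0.08] [569.16 189.71  39.05] [1.798e+02 3.000e-02 6.540e+00]
[-1.15 -4.92  2.89] [-0.78  0.04 -0.06] [569.14 189.7   39.02] [1.798e+02 3.000e-02 6.540e+00]
scene4 (np.int64(294), np.float64(241.94444444444446)) (np.float64(-6.7), np.float64(-142.5))
scene5 (np.int64(306), np.float64(240.5)) (np.float64(-6.0), np.float64(-111.5))
scene6 (np.int64(307), np.float64(240.5)) (np.float64(-5.6), np.float64(-109.0))
```

Emit:
{"api": "apply_moves", "payload": {"targets": [[[-1, 0, -0.1, -0.03, 0, 0, 0], [-1, 0, -0.15, -0.03, 0, 0, 0], [-1, 0, -0.15, -0.03, 0, 0, 0]]]}}

```text
clock: 12.95
eef_pos: [569.0, 191.4, 39.1]
tcp_rot: [3.138, 0.0, 0.114]
contact_force: [1.5, -0.7, -2.1]
opening: 0.365
```

Emit:
{"api": "apply_moves", "payload": {"targets": [[[-1, 0, -0.1, 0, 0, 0, 0], [-1, 0, -0.12, 0, 0, 0, 0], [-1, 0, -0.12, 0, 0, 0, 0]]]}}

```text
clock: 13.25
eef_pos: [568.8, 192.7, 39.1]
tcp_rot: [3.138, 0.0, 0.114]
contact_force: [0.7, -1.7, -1.2]
opening: 0.364
```

Emit:
{"api": "apply_moves", "payload": {"targets": [[[-1, 0, -0.07, 0, 0, 0, 0], [-1, 0, -0.07, 0, 0, 0, 0]]]}}

```text
clock: 13.45
eef_pos: [568.7, 193.4, 39.1]
tcp_rot: [3.138, 0.001, 0.114]
contact_force: [0.8, -2.3, -0.2]
opening: 0.365
```

Emit:
{"api": "apply_moves", "payload": {"targets": [[[-1, 0, -0.07, 0, 0, 0, 0], [-1, 0, -0.07, 0, 0, 0, 0]]]}}

```text
clock: 13.65
eef_pos: [568.7, 193.4, 39.1]
tcp_rot: [3.137, 0.001, 0.115]
contact_force: [1.3, -6.4, -0.5]
opening: 0.368
```

Emit:
{"api": "apply_moves", "payload": {"targets": [[[-1, 0, -0.07, 0, 0, 0, 0], [-1, 0, -0.07, 0, 0, 0, 0]]]}}

```text
clock: 13.85
eef_pos: [568.7, 193.4, 39.1]
tcp_rot: [3.136, 0.001, 0.115]
contact_force: [0.6, -6.7, -0.3]
opening: 0.367
```

Emit:
{"api": "apply_moves", "payload": {"targets": [[[-1, 0, -0.09, 0, 0, 0, 0], [-1, 0, -0.1, 0, 0, 0, 0], [-1, 0, -0.1, 0, 0, 0, 0], [-1, 0, -0.1, 0, 0, 0, 0]]]}}

```text
clock: 14.25
eef_pos: [568.7, 193.4, 39.1]
tcp_rot: [3.135, 0.001, 0.115]
contact_force: [1.5, -8.7, -0.3]
opening: 0.364
```

Emit:
{"api": "apply_moves", "payload": {"targets": [[[-1, 0, -0.12, 0, 0, 0, 0], [-1, 0, -0.12, 0, 0, 0, 0], [-1, 0, -0.12, 0, 0, 0, 0], [-1, 0, -0.12, 0, 0, 0, 0]]]}}

```text
clock: 14.65
eef_pos: [568.7, 193.4, 39.1]
tcp_rot: [3.134, 0.001, 0.115]
contact_force: [2.1, -10.2, 0.5]
opening: 0.368
```

Emit:
{"api": "apply_moves", "payload": {"targets": [[[-1, 0, -0.04, 0, 0, 0, 0], [-0.05, 0, 0, 0, 0, 0, 0], [-0.05, 0, 0, 0, 0, 0, 0], [0.3, 0, 0, 0, 0, 0, 0], [0.3, 0, 0, 0, 0, 0, 0]]]}}

```text
clock: 15.15
eef_pos: [568.7, 193.7, 39.2]
tcp_rot: [3.134, 0.001, 0.115]
contact_force: [0.3, -0.7, 0.9]
opening: 0.648
```

```bash
python3 go.py 569 191 170 6.5
```

```text
pos [568.7 193.7  39.2] rot [1.7955e+02 4.0000e-02 6.6200e+00] F [ 0.32 -0.67  0.91] op 0.648 t 15.15
shift cm [ -0.016   0.374 -13.081] turn [0.45 0.04 0.12]
```

Emit:
{"api": "apply_moves", "payload": {"targets": [[[0.3, 0, 0, -2, 0, 0, 0], [0.3, 0, 0, -6, 0, 0, 0], [0.3, 0, 0, -10, 0, 0, 0], [-1, 0, 0, -13, 0.5, 0, 0], [-1, 0, 0, -13, 0.5, 0, 0], [-1, 0, 0, -13, 0.5, 0, 0]]]}}

```text
clock: 15.75
eef_pos: [569.0, 194.9, 169.7]
tcp_rot: [-3.14, -0.001, 0.115]
contact_force: [-0.3, -0.2, -0.5]
opening: 0.144
```

```bash
python3 go.py 558.8 287 140 6.5
```

```text
pos [569.  194.9 169.7] rot [-1.7993e+02 -4.0000e-02  6.6200e+00] F [-0.31 -0.15 -0.5 ] op 0.144 t 15.75
shift cm [ 0.05  -9.263  2.985] turn [-0.07 -0.04  0.12]
```

Emit:
{"api": "apply_moves", "payload": {"targets": [[[-1, 0.05, -4.6, 0, 0, 0, 0], [-1, 0.05, -9.2, 0, 0, 0, 0], [-1, 0.05, -9.2, 1.5, 0, 0, 0], [-1, 0.05, -9.2, 3, 0, 0, 0], [-1, 0.05, -9.2, 3, 0, 0, 0], [-1, 0.05, -9.2, 3, 0, 0, 0]]]}}

```text
clock: 16.35
eef_pos: [558.2, 285.0, 138.5]
tcp_rot: [-3.142, 0.002, 0.115]
contact_force: [0.5, -0.5, -0.0]
opening: 0.003
```

```bash
python3 go.py 558.8 287 120 6.5;python3 - <<'E'
from h import *
from rig import r
S=[r.grab_frame(n) for n in("scene","top")]
for f,n in zip(S,("scene7","top7")): pickle.dump(f,open(n+".pkl","wb"))
cv2.imwrite("pics/t7.png",np.vstack([crop(S[0],290,190,120,80,6)]))
E
```

```text
pos [558.2 285.  138.5] rot [-1.80e+02  1.10e-01  6.56e+00] F [ 0.48 -0.49 -0.05] op 0.003 t 16.35
shift cm [ 0.084 -0.194  1.847] turn [-0.    0.11  0.06]
```

View pics/t7.png

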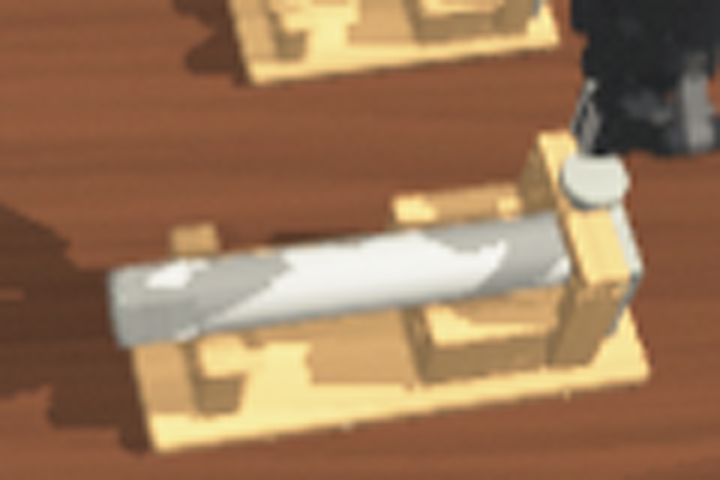

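```bash
python3 - <<'E'
from h import *
s,t=[pickle.load(open(n+"7.pkl","rb")) for n in("scene","top")]
P=[[558.2,285,138.5],[558.8,287,117],[558.2,285,190]]
print(proj(s,P).round(1),proj(t,P).round(1),(proj(s,P)-[290,190])*6)
cv2.imwrite("pics/t8.png",np.hstack([crop(s,340,130,110,110,4),crop(t,130,130,90,110,4)]))
E
```

```text
[[389.6 214.1]
 [388.6 219. ]
 [394.3 202. ]] [[174.4 180.6]
 [175.6 181.3]
 [169.6 178.3]] [[597.59595983 144.38159416]
 [591.62979674 173.81804463]
 [625.5818953   72.17722897]]
```

View pics/t8.png

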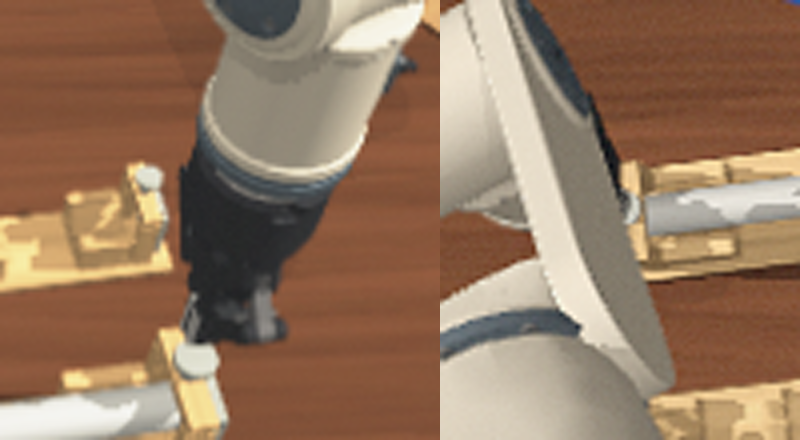

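```bash
python3 - <<'E'
from h import *
s=pickle.load(open("scene7.pkl","rb"))
c,sn=.987,-.162
P=[[481+d*c,-195.8+d*sn,z] for d in(50,-50) for z in(90,130)]
print("t1",((proj(s,P)-[140,150])*3).round())
P=[[569.4+d*.9936,187.4+d*.113,z] for d in(16,30) for z in(39,58,90)]
print("t5",((proj(s,P)-[290,190])*6).round())
P=[[558.2+d*.9936,285+d*.113,z] for d in(0,30,45,-45) for z in(138,165,190,210)]
print("t8",((proj(s,P)-[340,130])*4).round())
E
```

```text
t1 [[155. 218.]
 [146. 192.]
 [181. 123.]
 [174.  96.]]
t5 [[339. 332.]
 [345. 310.]
 [355. 272.]
 [347. 360.]
 [353. 339.]
 [364. 302.]]
t8 [[198. 337.]
 [208. 312.]
 [217. 288.]
 [225. 268.]
 [213. 378.]
 [223. 354.]
 [233. 331.]
 [241. 311.]
 [221. 400.]
 [231. 376.]
 [241. 353.]
 [249. 334.]
 [177. 276.]
 [186. 251.]
 [194. 226.]
 [201. 206.]]
```

The tip at crop pixel (198,337) sits above the cap at (197,358), and the wide dark block is the near knuckle, as projected. The torch lies in the dock. Descending onto the cap.

Emit:
{"api": "apply_moves", "payload": {"targets": [[[-1, 0.08, -0.2, 0.6, 0, 0, 0], [-1, 0.08, -0.2, 1.2, 0, 0, 0], [-1, 0.08, -0.2, 1.8, 0, 0, 0], [-1, 0.08, -0.2, 1.8, 0, 0, 0], [-1, 0.08, -0.2, 1.8, 0, 0, 0]]]}}

```text
clock: 16.95
eef_pos: [559.6, 287.5, 121.6]
tcp_rot: [-3.141, -0.0, 0.114]
contact_force: [0.4, -0.4, -0.8]
opening: 0.003
```

Emit:
{"api": "apply_moves", "payload": {"targets": [[[-1, 0, 0, 0.15, 0, 0, 0], [-1, 0, 0, 0.3, 0, 0, 0], [-1, 0, 0, 0.45, 0, 0, 0], [-1, 0, 0, 0.6, 0, 0, 0], [-1, 0, 0, 0.6, 0, 0, 0]]]}}

```text
clock: 17.45
eef_pos: [559.5, 287.4, 115.4]
tcp_rot: [-3.141, 0.0, 0.114]
contact_force: [0.0, 0.2, 0.1]
opening: 0.0
```

Emit:
{"api": "apply_moves", "payload": {"targets": [[[-1, 0, 0, 0.1, 0, 0, 0], [-1, 0, 0, 0.2, 0, 0, 0], [-1, 0, 0, 0.3, 0, 0, 0], [-1, 0, 0, 0.3, 0, 0, 0]]]}}

```text
clock: 17.85
eef_pos: [559.5, 287.5, 112.5]
tcp_rot: [-3.141, 0.0, 0.114]
contact_force: [-0.0, 0.5, 1.9]
opening: -0.0
```

Emit:
{"api": "apply_moves", "payload": {"targets": [[[-1, 0, 0, 0.1, 0, 0, 0], [-1, 0, 0, 0.2, 0, 0, 0], [-1, 0, 0, 0.2, 0, 0, 0]]]}}

```text
clock: 18.15
eef_pos: [559.5, 287.5, 110.4]
tcp_rot: [-3.141, 0.0, 0.114]
contact_force: [-0.5, -0.4, 2.2]
opening: -0.004
```

Emit:
{"api": "apply_moves", "payload": {"targets": [[[-1, 0, 0, 0.1, 0, 0, 0], [-1, 0, 0, 0.15, 0, 0, 0], [-1, 0, 0, 0.15, 0, 0, 0]]]}}

```text
clock: 18.45
eef_pos: [559.5, 287.5, 108.7]
tcp_rot: [-3.141, 0.0, 0.114]
contact_force: [-0.8, -0.1, 1.2]
opening: -0.001
```

Emit:
{"api": "apply_moves", "payload": {"targets": [[[-1, 0, 0, 0.07, 0, 0, 0], [-1, 0, 0, 0.07, 0, 0, 0]]]}}

```text
clock: 18.65
eef_pos: [559.5, 287.5, 107.9]
tcp_rot: [-3.141, 0.0, 0.114]
contact_force: [0.3, -0.0, 2.0]
opening: -0.003
```

Emit:
{"api": "apply_moves", "payload": {"targets": [[[-1, 0, 0, 0.05, 0, 0, 0], [-1, 0, 0, 0.05, 0, 0, 0]]]}}

```text
clock: 18.85
eef_pos: [559.6, 287.5, 107.3]
tcp_rot: [-3.141, 0.0, 0.114]
contact_force: [0.3, -0.5, 1.7]
opening: -0.002
```

Emit:
{"api": "apply_moves", "payload": {"targets": [[[-1, 0, 0, 0.04, 0, 0, 0], [-1, 0, 0, 0.04, 0, 0, 0]]]}}

```text
clock: 19.05
eef_pos: [559.6, 287.5, 107.0]
tcp_rot: [-3.141, -0.0, 0.114]
contact_force: [-0.1, -0.3, 2.5]
opening: 0.001
```

Emit:
{"api": "apply_moves", "payload": {"targets": [[[-1, 0, 0, 0.04, 0, 0, 0], [-1, 0, 0, 0.04, 0, 0, 0]]]}}

```text
clock: 19.25
eef_pos: [559.6, 287.5, 107.0]
tcp_rot: [-3.141, -0.0, 0.114]
contact_force: [-1.7, -0.0, 7.5]
opening: 0.003
```

Emit:
{"api": "apply_moves", "payload": {"targets": [[[-1, 0, 0, 0.04, 0, 0, 0], [-1, 0, 0, 0.04, 0, 0, 0]]]}}

```text
clock: 19.45
eef_pos: [559.6, 287.5, 106.9]
tcp_rot: [-3.141, -0.0, 0.114]
contact_force: [-1.1, -0.6, 6.4]
opening: -0.001
```

Emit:
{"api": "apply_moves", "payload": {"targets": [[[-1, 0, 0, 0.05, 0, 0, 0], [-1, 0, 0, 0.06, 0, 0, 0], [-1, 0, 0, 0.06, 0, 0, 0], [-1, 0, 0, 0.06, 0, 0, 0], [-1, 0, 0, 0.06, 0, 0, 0], [-1, 0, 0, 0.06, 0, 0, 0], [-1, 0, 0, 0.06, 0, 0, 0]]]}}

```text
clock: 20.15
eef_pos: [559.6, 287.5, 107.0]
tcp_rot: [-3.141, -0.0, 0.114]
contact_force: [-2.8, -0.5, 8.1]
opening: -0.002
```

Emit:
{"api": "apply_moves", "payload": {"targets": [[[-1, 0, 0, 0.065, 0, 0, 0], [-1, 0, 0, 0.065, 0, 0, 0], [-1, 0, 0, 0.065, 0, 0, 0], [-1, 0, 0, 0.065, 0, 0, 0]]]}}

```text
clock: 20.55
eef_pos: [559.6, 287.5, 106.9]
tcp_rot: [-3.141, -0.0, 0.114]
contact_force: [-3.0, -1.8, 9.5]
opening: 0.002
```

Emit:
{"api": "apply_moves", "payload": {"targets": [[[-1, 0, 0, -0.3, 0, 0, 0], [-1, 0, 0, -2, 0, 0, 0], [-1, 0, 0, -5, 0, 0, 0], [-1, 0, 0, -9, 0, 0, 0], [-1, 0, 0, -12, 0, 0, 0], [-1, 0, 0, -12, 0, 0, 0], [-1, 0, 0, -12, 0, 0, 0]]]}}

```text
clock: 21.25
eef_pos: [559.7, 287.5, 227.2]
tcp_rot: [-3.14, -0.001, 0.114]
contact_force: [0.0, 0.2, -0.3]
opening: 0.004
```

Emit:
{"api": "apply_moves", "payload": {"targets": [[[-1, 0, -6, 0, 0, 0, 0], [-1, 0, -12, 0, 0, 0, 0], [-1, 0, -12, 0, 0, 0, 0], [-1, 0, -12, 0, 0, 0, 0], [-1, 0, -12, 0, 0, 0, 0]]]}}

```text
clock: 21.75
eef_pos: [545.3, 405.9, 225.6]
tcp_rot: [3.141, 0.001, 0.115]
contact_force: [0.1, -0.1, -0.6]
opening: -0.003
```

```bash
python3 - <<'E'
from h import *
from rig import r
s=r.grab_frame("scene");t=r.grab_frame("top");q=r.sense();print(q['clock'],q['contact_force'],q['eef_pos'])
cv2.imwrite("pics/t9.png",np.vstack([crop(s,290,190,120,70,6)]))
pickle.dump(s,open("scene9.pkl","wb"))
E
```

```text
21.85 [ 0.23894158 -0.26959916  0.51446243] [545.92706584 405.18372437 226.46017592]
```

View pics/t9.png

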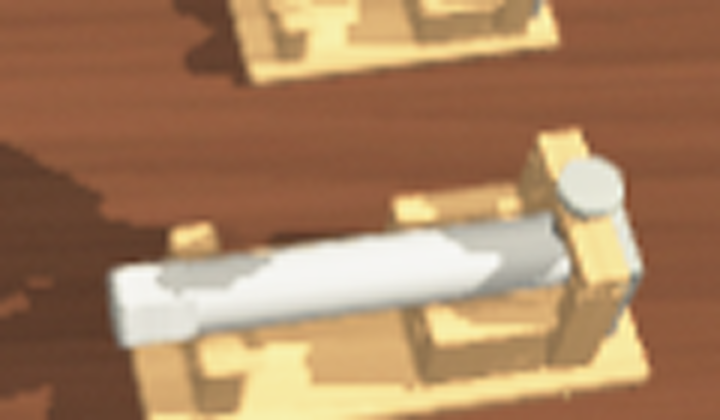

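The cap is down from crop (595,176) to (591,187), the head has not moved from (113,305), and the arm is clear.

```bash
python3 -c "
from rig import r
print(r.sign_off())"
```

```text
the job is handed in; nothing more can be done
None
```

The torch is back in the larger dock with the plunger down, and I handed the job in at about 22 s. The sign-off gave no verdict, so the results below come from my own readings.

- **Lowering:** I gripped the torch near its centre and lowered it by feel into the Vs about 35 mm short of home. I then opened the fingers so it settled.
- **Sliding and pressing:** I slid it tail first under the bridge until it stopped dead against the plate. I pressed with 9–10 N at the wrist for about 0.8 s, which is roughly 7–8 N on the plate after sliding friction. Partway along, friction rose to about 5 N because the tool was pressing down slightly; I eased it up and friction dropped to about 2 N.
- **Plunger:** The pad met the barrel at about 10 mm of travel, where it should. I held 8–9.5 N on the cap for about 1 s, estimated at 5–6 N on the barrel, a little below the 7 N asked for but above the 3 N needed.

**Last checks:** The final picture shows the torch lying in both Vs, with its head where it was before I pressed the plunger, and the cap clearly lower. The wrist force was about zero with the arm clear.

**Disagreements and limits:**
- Tail and head positions measured from the images differed by 2–6 mm, so I relied on touch for the final contacts.
- I did not re-measure the torch's final angle or distance to the plate to better than about 2 mm.
- I did not measure the jar, bell or carabiner again, though no move went near them.

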